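# Open the ratchet clamp on the finished casting

### The arm

A 6-joint arm with a two-finger parallel gripper is mounted at the origin on the work surface. World frame = base frame: x ahead of the robot, y to its left, z up, the work surface at z = 0. Lengths are in m, angles in rad, forces in N, time in s.
With the tool pointing down it reaches from about 0.4 to 0.825 m from the base axis. Payload 7 kg.
Tool frame: the origin (TCP) lies midway between the tips of the shut fingers; the grasp point (between the pads) lies 19 mm behind it; z points along the fingers, x is the direction in which the jaws open and shut, and the axes are right-handed (so a half turn about z gives the same grasp; the last joint's range is limited). The gripper opens to 88 mm and grips with 3 to 60 N. Pads are 19 mm wide; open, the fingers measure 130 mm over their backs; the gripper's body (78 mm by 193 mm) begins 47 mm behind the grasp point.
Start: joints at [1.492, 0.359, 0.012, 0, -1.224, -0.288], TCP at [0.242, 0.63, 0.227] pointing down, gripper open.
Joint ranges: [-3.07, 3.07], [-1.43, 2.12], [-1.02, 1.25], [-3.03, 1.67], [-3.05, -0], [-3.03, 3.03]. Speed limits (rad/s): [2.39, 2.39, 3.01, 3.14, 3.14, 3.14].

### API

Orientations are given as [roll, pitch, yaw] about the fixed x, y, z axes, in that order (R = Rz(yaw) Ry(pitch) Rx(roll)).
In Python, from station import arm, viewer, ticket gives the robot as it stands. The module is installed in compiled form; this text tells all that it offers.
- The arm moves only by the tool step_arm, never from a script. Its argument "targets" is a list of rows, each a list of 3 entries, a list of its own where there are three numbers: the shift along the tool's x, y, z in m, then the turn, a rotation vector about the tool's x, y, z in degrees, then the opening, from -1 (shut) to 1 (fully open), so that 0 is half open. A call has exactly 8 rows; each row shifts and turns the commanded pose from where the row before left it, along the tool's axes as they then stand; what a row does not reach is not made up. A row lasts 1/10 s, in which the tool goes at most 50 mm and 8.59 degrees, less where a joint would pass 70% of its speed; a pose out of reach is approached as far as the arm can. A call is refused whole if a number of a shift passes 0.05 or a number of a turn 8.59, either way. A call with a gripper value outside its range is refused whole. The fingers move at their own pace and stop on an object; "grip_force" is the grip in N (left out, the last holds). Time passes only in rows, so rows that do not move let the fingers close, or fill a call up. It gives the time, the measured TCP pose, the force and the opening at its end, in the units of the state.
- arm.get_state(): the state, without advancing time (a new reading comes with each control period).
- viewer.grab_frame(name): name is "side" or "top"; returns (picture, depth): 384x512x3 uint8, red, green, blue; 384x512 float32, m along the optical axis (not along the pixel's ray), 0 where there is no reading.
- viewer.calibration(name): a dict with "fov_y" (degrees; the focal length in pixels is half the picture's height over the tangent of half this angle, whatever the lens; pixels are square), "cx", "cy" (the principal point, pixels), "distortion" ([k1, k2, p1, p2, k3] as OpenCV has them; the pictures are not rectified), "world_to_cam" (4x4, takes a point from world to camera coordinates). Camera axes: x right, y up, looking along -z (the intrinsics and any distortion apply to the point x, -y, -z); pixel columns grow to the right and rows downward; lengths in m; the calibration is good to about 2 mm. A picture is of the moment at which its call begins. calibration takes no time and is no camera call.
- ticket.job_done(): hands the job in, once; it reports no verdict.
The state is a dict: "t": time; "q": joint angles; "qd": joint speeds; "joint_efforts": joint torques, N m; "eef_pos": TCP position; "ee_rot": TCP orientation; "force": force on the tool from outside, world axes, zero at the start; "moment": the same for the moment, N m; "width": finger opening in m.
Only numpy, scipy, OpenCV 4.12 (cv2) and the standard library are available. Lean on these libraries where they do the work, as an engineer would, in place of code of your own. Each camera call takes 0.05 s, during which the arm holds its last target.

### The job

Open the ratchet clamp that holds the grey casting: press its release pad fully down, then push its sliding jaw back along the bed all the way to the end stop, with the fingertips. Nothing is to be picked up: leave the casting standing in its place, leave the empty clamp shut and locked, and do not disturb the other things on the bench.

Things in the scene. Friction and masses are not known exactly. Their poses are not given: they have to be found in the camera images.
- clamp: Ratchet clamp with the casting in it: dark steel bed 290 (its x) x 70 x 18 mm, fixed to the table, left or right of the empty clamp. Origin under the bed's centre, z up; +x runs from the fixed jaw (x -145 to -125 mm, top z 55) to the end stop (x 130 to 145 mm, top z 40) and points away from the robot, turned up to 0.3 rad either way.
- jaw (a joint): Travel of this clamp's sliding jaw along the bed's +x, m: 0 to 0.005 at the start (shut), 0.098 back against the end stop. The ratchet blocks it (a few mm of play) until the release has been pressed; then it slides with about 3 N plus 8 N per m/s and stays where it is left.
- release (a joint): Angle of the release rocker on this sliding jaw, rad: 0 at the start (ratchet engaged), 0.32 pressed fully down. The ratchet is free above 0.2. It takes about 5 N on the pad, has no return spring and stays down.
- release_pad (a point): Top centre of the ribbed release pad (34 mm along the bed x 36 across) on the sliding jaw, pressed straight down; z 50 mm at the start, sinks 7 mm when fully pressed. It lies in the 75 mm gap between the jaw plate (face 57 mm from here towards the clamp's -x, top z 85) and the push tab (face 18 mm from here towards +x). The jaw's cheeks beside the pad are 34 mm high.
- push_tab (a point): Top edge, mid-width, of the push tab's face that looks at the release pad. The tab is an upright aluminium plate at the rear of this sliding jaw, 66 mm wide, 10 thick, from z 34 to 85 mm; this point is at z 85 mm. Pushed on this face along the clamp's +x, the sliding jaw goes back.
- casting: Grey bent pipe casting with a square foot flange 56 x 52 x 10 mm, 78 mm tall over all, loose, 0.2 to 0.4 kg, standing on the bed between the fixed jaw and the jaw plate of the clamp, with a millimetre or two of play. Origin at the centre of its underside.
- spare_clamp: The empty ratchet clamp, the same in every part as the other and also shut, with nothing between its jaws; its frame is as for the other. To be left alone.
- spare_jaw (a joint): Sliding jaw of the spare clamp, m, as for the other: 0 to 0.005 at the start.
- spare_release (a joint): Release rocker of the spare clamp, rad: 0 at the start.
- bolt_tall: Bystander: steel socket-head screw standing on its head, head 26 mm across, 66 mm tall; origin at the centre of its underside.
- bolt_short: Bystander: shorter steel socket-head screw standing on its head, head 26 mm across, 48 mm tall; origin at the centre of its underside.
- bottle_pink: Bystander: squeeze bottle with a nozzle, 58 mm across, 157 mm tall; origin at the centre of its underside.
- bottle_green: Bystander: squeeze bottle with a nozzle, 58 mm across, 157 mm tall; origin at the centre of its underside.
- nest_half: Bystander: C-shaped aluminium block lying flat beyond the clamps, about 80 x 110 mm, 28 mm tall; origin under its middle.
- spanner: Bystander: steel spanner lying flat at the right of the table; origin under its middle.
Not all that is in view belongs to the job. There is more than one size of the casting; the job needs the largest.

How it is judged:
On the way, in this order (a step that is already met when the one before it is completed fails the run):
1. the release pad of the clamp with the casting is pressed down, the jaw still shut (value of joint release above 0.22 rad and value of joint jaw below 0.03 m), for 0.1 s.
2. its sliding jaw is pushed back to the end stop (value of joint jaw above 0.092 m), for 0.2 s.
At the end, for the whole second after the job is handed in: The sliding jaw of the clamp with the casting is within 6 mm of its end stop and at rest, its release still down (over 0.2 rad); the casting stands upright within 15 mm of where it was; the spare clamp is shut (jaw under 12 mm, release under 0.1 rad); every bystander is within 25 mm of its place (value of joint jaw above 0.092 m and value of joint release above 0.2 rad and velocity of joint jaw below 0.01 m/s and distance of casting from where it was at the start of the episode below 0.015 m and angle between casting's own z axis and vertical below 0.1 rad and linear speed of casting below 0.02 m/s and value of joint spare_jaw below 0.012 m and value of joint spare_release below 0.1 rad and distance of each of bolt_tall, bolt_short, bottle_pink, bottle_green, nest_half, spanner from where it was at the start of the episode below 0.025 m); the robot touches nothing.
It fails at once if the casting is lifted, tipped or shoved (z of casting in the frame of clamp above 0.026 m or angle between casting's own z axis and vertical above 0.2 rad or distance of casting from where it was at the start of the episode above 0.02 m).
It fails at once if the spare clamp is worked (value of joint spare_release above 0.15 rad or value of joint spare_jaw above 0.015 m).
It fails at once if a bystander is lifted or shoved (distance of any of bolt_tall, bolt_short, bottle_pink, bottle_green, nest_half, spanner from where it was at the start of the episode above 0.03 m or height (world z) of any of bolt_tall, bolt_short, bottle_pink, bottle_green, nest_half, spanner above 0.012 m).
It also fails if it takes over 40 s, if anything falls off the work surface, if the arm or the gripper's body presses on something with over 40 N, if the wrist force passes 120 N, or if a joint passes its speed limit or range.

## Working session

There is one attempt and no reset: what is moved stays moved. The work goes in short steps, Python scripts to look and compute and a tool call to move; the robot and the scene stay as the last step left them, time stands still between calls to the robot, and variables do not carry over. Pictures are saved under pics/ and viewed, and the job is handed in when it is done.

Besides the shell and the picture viewer there is one more tool, called after "Emit:" as name(argument=value, ...), one argument or row to a line, values as JSON. step_arm: Moves the arm, as the interface text tells. Its arguments: {"type":"object","properties":{"targets":{"type":"array"},"grip_force":{"type":"number"}},"required":["targets"]}

```bash
mkdir -p pics; python3 - <<'E'
from station import arm, viewer
import cv2,numpy as np
s=arm.get_state()
for k in ("t","q","eef_pos","ee_rot","force","width"): print(k,s[k])
for n in("side","top"):
    im,d=viewer.grab_frame(n); cv2.imwrite(f"pics/{n}0.png",cv2.cvtColor(im,cv2.COLOR_RGB2BGR)); np.save(f"{n}0.npy",d); np.save(f"{n}0im.npy",im)
    c=viewer.calibration(n); print(n,c)
E
```

```text
t 0.0
q [ 1.49212104e+00  3.59412412e-01  1.10310881e-02 -3.40213942e-04
 -1.22413122e+00 -2.88088645e-01]
eef_pos [0.24191107 0.62961096 0.22559591]
ee_rot [-3.14141163e+00 -1.73636167e-03 -1.93767629e+00]
force [ 0.10052721 -0.03699204  0.97820187]
width 0.08773893853877052
side {'fov_y': 56.08018270574312, 'cx': 254.71804866375086, 'cy': 187.7718733476844, 'distortion': array([-0.05139754,  0.        ,  0.        ,  0.        ,  0.        ]), 'world_to_cam': array([[ 0.82116023, -0.57066444,  0.00616257, -0.52570643],
       [ 0.39498414,  0.57609215,  0.71561538, -0.25412006],
       [-0.41192646, -0.58520077,  0.69846736, -0.90248551],
       [ 0.        ,  0.        ,  0.        ,  1.        ]])}
top {'fov_y': 48.22829791463825, 'cx': 261.22893358941695, 'cy': 187.43337539764977, 'distortion': array([-0.04306344,  0.        ,  0.        ,  0.        ,  0.        ]), 'world_to_cam': array([[-9.16788223e-03, -9.99957875e-01,  4.44239537e-04,
        -6.56173436e-02],
       [ 9.83634579e-01, -8.93828020e-03,  1.79953113e-01,
        -5.93455563e-01],
       [-1.79941562e-01,  2.08675832e-03,  9.83675088e-01,
        -1.56469199e+00],
       [ 0.00000000e+00,  0.00000000e+00,  0.00000000e+00,
         1.00000000e+00]])}
```

View pics/top0.png

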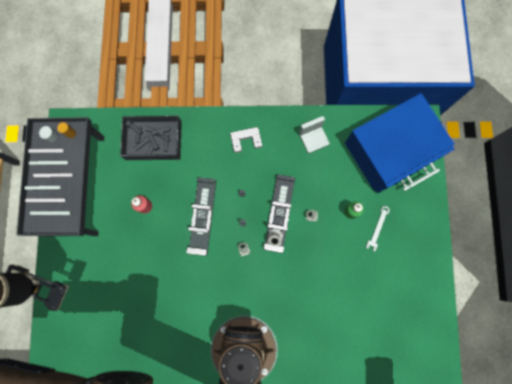

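View pics/side0.png

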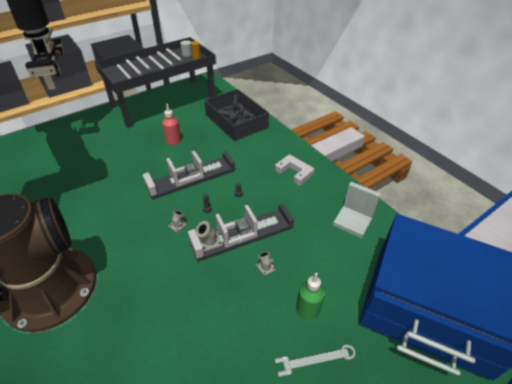

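The clamp with the casting is the right-hand one: around (280,212) in the top view and (240,230) in the side view. The spare is to its left. Next I'll measure it from the depth cloud.

```bash
cat > h.py <<'E'
from station import arm, viewer
import cv2,numpy as np
def K(c):
    f=192/np.tan(np.radians(c["fov_y"])/2); return np.array([[f,0,c["cx"]],[0,f,c["cy"]],[0,0,1]])
def cloud(n,d):
    c=viewer.calibration(n); v,u=np.mgrid[0:384,0:512]
    p=cv2.undistortPoints(np.stack([u,v],-1).reshape(-1,1,2).astype(np.float64),K(c),c["distortion"]).reshape(384,512,2)
    P=np.stack([p[...,0]*d,-p[...,1]*d,-d,np.ones_like(d)],-1)
    W=P@np.linalg.inv(c["world_to_cam"]).T
    W[d<=0]=np.nan
    return W[...,:3]
def proj(n,X):
    c=viewer.calibration(n); X=np.atleast_2d(X); Y=X@c["world_to_cam"][:3,:3].T+c["world_to_cam"][:3,3]
    Y=Y*[1,-1,-1]
    return cv2.projectPoints(Y,np.zeros(3),np.zeros(3),K(c),c["distortion"])[0].reshape(-1,2)
E
python3 - <<'E'
from h import *
for n in("side","top"):
    d=np.load(n+"0.npy"); im=np.load(n+"0im.npy"); W=cloud(n,d)
    # crop
    x0,y0,x1,y1=(180,190,300,262) if n=="side" else (255,165,310,260)
    cr=im[y0:y1,x0:x1]; s=6; cv2.imwrite(f"pics/{n}_z.png",cv2.cvtColor(cv2.resize(cr,None,fx=s,fy=s,interpolation=cv2.INTER_CUBIC),cv2.COLOR_RGB2BGR))
    m=np.zeros((384,512),bool); m[y0:y1,x0:x1]=1
    P=W[m]; P=P[np.isfinite(P).all(1)]
    g=P[abs(P[:,2])<.005]; print(n,"table z",np.median(g[:,2]) if len(g) else None)
    for lo,hi in((.012,.024),(.025,.06),(.06,.1)):
        q=P[(P[:,2]>lo)&(P[:,2]<hi)]
        print(lo,len(q)); 
        if len(q): 
            (cx,cy),(w,h),a=cv2.minAreaRect(q[:,:2].astype(np.float32)*1000); print(cx,cy,w,h,a, np.median(q[:,2]))
E
```

```text
side table z 0.0007577842839990856
0.012 1014
488.0827331542969 -121.21391296386719 274.23590087890625 291.9525451660156 18.269588470458984 0.018732984265654173
0.025 1387
499.8074951171875 -132.7678985595703 278.9012756347656 295.2542724609375 87.30860900878906 0.04044377475037464
0.06 558
477.19891357421875 -102.45020294189453 168.23463439941406 159.94607543945312 52.47029113769531 0.08194235592869459
top table z -0.0005220985411258372
0.012 555
485.1834716796875 -178.10472106933594 149.50942993164062 276.50982666015625 79.31427001953125 0.017688252723240705
0.025 532
492.3155212402344 -178.02023315429688 146.29396057128906 290.43084716796875 79.39226531982422 0.03904094355389787
0.06 268
443.0546875 -129.62315368652344 69.5280990600586 176.81491088867188 77.66878509521484 0.08225642530030275
```

View pics/side_z.png

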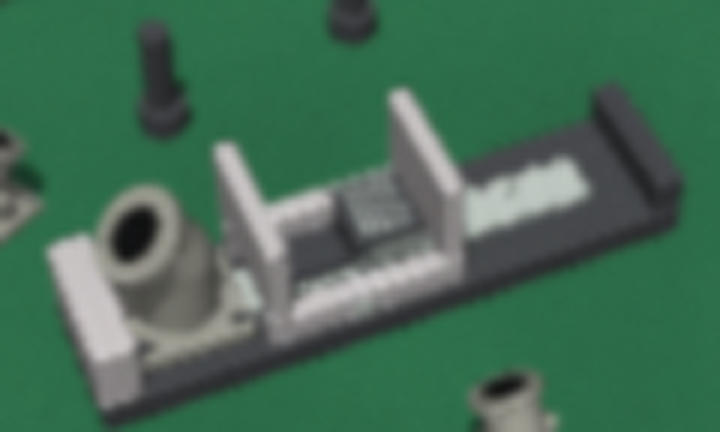

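View pics/top_z.png

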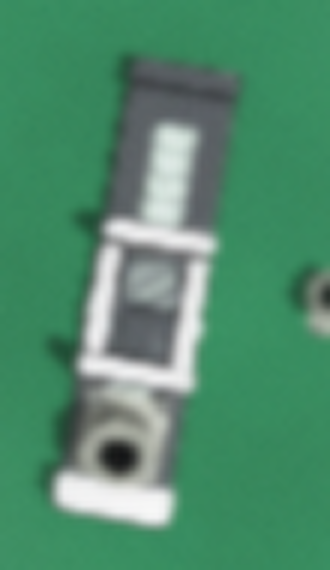

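```bash
python3 - <<'E'
from h import *
import scipy.optimize as so
P=[]
for n in("side","top"):
    W=cloud(n,np.load(n+"0.npy")).reshape(-1,3); W=W[np.isfinite(W).all(1)]; P.append(W)
i=cloud("top",np.load("top0.npy"))[175:255,262:300].reshape(-1,3)
i=i[i[:,2]>.012]; c0=i[:,:2].mean(0); print(c0)
def loc(p,W): 
    c,s=np.cos(p[2]),np.sin(p[2]); d=W[:,:2]-p[:2]; return np.c_[c*d[:,0]+s*d[:,1],-s*d[:,0]+c*d[:,1],W[:,2]]
# surface model: signed distance to union of boxes
def boxes(j):
    B=[(-.145,.145,-.035,.035,0,.018),(-.145,-.125,-.035,.035,.018,.055),(.130,.145,-.035,.035,.018,.040)]
    return B
def sd(L,B):
    out=[]
    for a,b,c,d,e,f in B:
        ctr=np.array([(a+b)/2,(c+d)/2,(e+f)/2]);h=np.array([(b-a)/2,(d-c)/2,(f-e)/2])
        q=abs(L-ctr)-h; out.append(np.linalg.norm(np.maximum(q,0),axis=1)+np.minimum(q.max(1),0))
    return np.min(out,0)
def B(pad):
    t=pad+.018; f=pad-.057
    return boxes(0)+[(f-.01,f,-.033,.033,.018,.085),(t,t+.01,-.033,.033,.034,.085),(f,t,-.033,-.019,.018,.034),(f,t,.019,.033,.018,.034),(pad-.017,pad+.017,-.018,.018,.03,.05)]
for sel in((0,),(1,),(0,1)):
    p0=np.array([c0[0],c0[1],-.16,0.02])
    for it in range(5):
        X=[]
        for k in sel:
            L=loc(p0,P[k]); m=(abs(L[:,0])<.17)&(abs(L[:,1])<.055)&(L[:,2]>.008)&(L[:,2]<.1)
            cast=(L[:,0]>-.123)&(L[:,0]<p0[3]-.07)&(L[:,2]>.02); X.append(P[k][m&~cast])
        X=np.vstack(X)
        r=so.least_squares(lambda p:sd(loc(p,X),B(p[3])),p0,loss="soft_l1",f_scale=.003); p0=r.x
    print(sel,len(X),p0,np.median(abs(r.fun)))
np.save("fit.npy",p0); p=p0
c,s=np.cos(p[2]),np.sin(p[2]); w=lambda x,y,z:[p[0]+c*x-s*y,p[1]+s*x+c*y,z]
pad=p[3]; print("pad",w(pad,0,.05),"tab",w(pad+.018,0,.085))
for n in("side","top"):
    im=cv2.cvtColor(np.load(n+"0im.npy"),cv2.COLOR_RGB2BGR); S=6
    x0,y0,x1,y1=(180,190,300,262) if n=="side" else (255,165,310,260)
    cr=cv2.resize(im[y0:y1,x0:x1],None,fx=S,fy=S,interpolation=cv2.INTER_CUBIC)
    for a,b,cc,d,e,f in B(pad):
        q=proj(n,np.array([w(*k) for k in((a,cc,f),(a,d,f),(b,d,f),(b,cc,f))]))
        q=((q-[x0,y0]+.5)*S).astype(np.int32); cv2.polylines(cr,[q],True,(0,0,255),1)
    cv2.imwrite(f"pics/{n}_fit.png",cr)
E
```

```text
[ 0.49591966 -0.13914262]
(0,) 2294 [ 0.50020042 -0.13738451 -0.18421872  0.00319339] 0.0009482631962871354
(1,) 1205 [ 0.49851974 -0.14050761 -0.20106465  0.00399045] 0.002005155925513688
(0, 1) 3501 [ 0.49993653 -0.13748786 -0.18460918  0.00340259] 0.001239445393092736
pad [np.float64(0.503281305161787), np.float64(-0.13811244604714307), 0.05] tab [np.float64(0.5209754503269395), np.float64(-0.14141656875589836), 0.085]
```

View pics/side_fit.png

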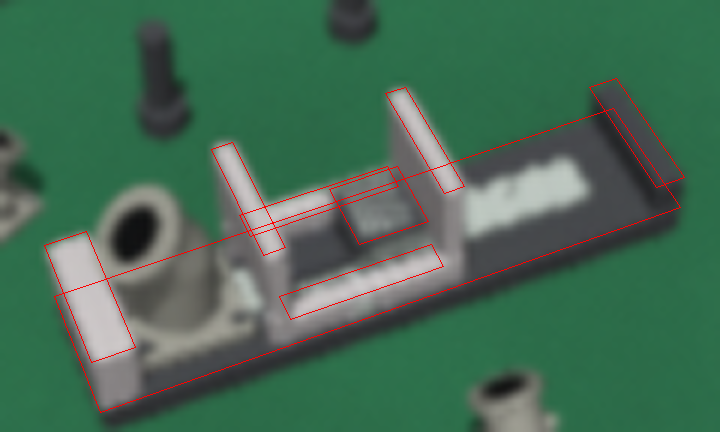

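View pics/top_fit.png

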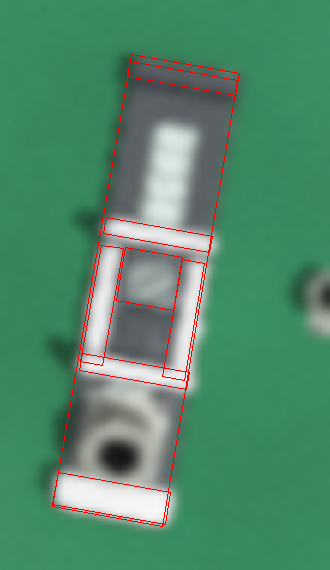

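The fit matches both views: the clamp origin is at (0.500, -0.137), its yaw is -0.185, and the pad is at (0.503, -0.138). I'll square the tool to the bed with its jaw axis across it, and shut the fingers.

Emit:
step_arm(
  targets=[
    [[0,0,0],[0,0,-5.2],-1],
    [[0,0,0],[0,0,-5.2],-1],
    [[0,0,0],[0,0,0],-1],
    [[0,0,0],[0,0,0],-1],
    [[0,0,0],[0,0,0],-1],
    [[0,0,0],[0,0,0],-1],
    [[0,0,0],[0,0,0],-1],
    [[0,0,0],[0,0,0],-1],
  ],
)

```text
t: 0.9
eef_pos: [0.2421, 0.6301, 0.2266]
ee_rot: [3.142, 0.0, -1.757]
force: [-0.2, 1.0, -0.2]
width: 0.0293
```

```bash
cat > go.py <<'E'
from h import *
from scipy.spatial.transform import Rotation as R
p=np.load("fit.npy"); s=arm.get_state(); r=R.from_euler("xyz",s["ee_rot"]); c,sn=np.cos(p[2]),np.sin(p[2])
e=s["eef_pos"]; d=np.array(e[:2])-p[:2]
print("t",s["t"],"pos",np.round(e,4),"rpy",np.round(s["ee_rot"],4),"F",np.round(s["force"],2),"w",s["width"],"q",np.round(s["q"],2))
print("clamp frame x,y",c*d[0]+sn*d[1]-p[3],"(rel pad)",-sn*d[0]+c*d[1])
T=np.array([p[0]+c*p[3],p[1]+sn*p[3],.12])
print("tool shift to above pad (z .12):",r.inv().apply(T-e))
Rt=R.from_euler("xyz",[np.pi,0,p[2]-np.pi/2]); print("turn deg",(r.inv()*Rt).as_rotvec(degrees=True))
E
python3 go.py
```

```text
t 0.9 pos [0.2421 0.6301 0.2266] rpy [ 3.1416  0.     -1.7565] F [-0.17  0.96 -0.18] w 0.02928542630132818 q [ 1.49  0.36  0.01 -0.   -1.22 -0.11]
clamp frame x,y -0.3977735503121032 (rel pad) 0.7071782613944104
tool shift to above pad (z .12): [ 0.70673301 -0.39856997  0.10654629]
turn deg [ 0.00181089  0.00075631 -0.0642733 ]
```

Emit:
step_arm(
  targets=[
    [[0.035,-0.02,0],[0,0,0],-1],
    [[0.04,-0.023,0],[0,0,0],-1],
    [[0.04,-0.023,0],[0,0,0],-1],
    [[0.04,-0.023,0],[0,0,0],-1],
    [[0.04,-0.023,0],[0,0,0],-1],
    [[0.04,-0.023,0],[0,0,0],-1],
    [[0.04,-0.023,0],[0,0,0],-1],
    [[0.04,-0.023,0],[0,0,0],-1],
  ],
)

```text
t: 1.7
eef_pos: [0.3622, 0.2854, 0.2269]
ee_rot: [-3.141, 0.001, -1.756]
force: [1.3, -0.0, -0.4]
width: 0.0005
```

Emit:
step_arm(
  targets=[
    [[0.04,-0.023,0],[0,0,0],-1],
    [[0.04,-0.023,0],[0,0,0],-1],
    [[0.04,-0.023,0],[0,0,0],-1],
    [[0.04,-0.023,0],[0,0,0],-1],
    [[0.04,-0.023,0],[0,0,0],-1],
    [[0.04,-0.023,0],[0,0,0],-1],
    [[0.03,-0.017,0],[0,0,0],-1],
    [[0.02,-0.01,0],[0,0,0],-1],
  ],
)

```text
t: 2.5
eef_pos: [0.4712, -0.0306, 0.2268]
ee_rot: [-3.141, 0.0, -1.758]
force: [0.8, -0.3, -0.5]
width: 0.0002
```

```bash
python3 go.py
```

```text
t 2.5 pos [ 0.4712 -0.0306  0.2268] rpy [-3.1411  0.     -1.7582] F [ 0.76 -0.32 -0.45] w 0.00023321462204218266 q [ 0.35  0.02 -0.42  0.   -1.13  1.03]
clamp frame x,y -0.051316391910649475 (rel pad) 0.0997962255497144
tool shift to above pad (z .12): [ 0.09965689 -0.05154533  0.10677702]
turn deg [-0.0254942   0.00173548 -0.15882632]
```

Emit:
step_arm(
  targets=[
    [[0.03,-0.015,0],[0,0,0],-1],
    [[0.03,-0.015,0],[0,0,0],-1],
    [[0.02,-0.01,0],[0,0,0],-1],
    [[0.01,-0.006,0.0],[0,0,0],-1],
    [[0,0,0],[0,0,0],-1],
    [[0,0,0],[0,0,0],-1],
    [[0,0,0],[0,0,0],-1],
    [[0,0,0],[0,0,0],-1],
  ],
)

```text
t: 3.3
eef_pos: [0.4993, -0.1245, 0.2268]
ee_rot: [-3.141, 0.0, -1.755]
force: [1.2, -0.4, -0.3]
width: -0.0001
```

```bash
python3 go.py
```

```text
t 3.3 pos [ 0.4993 -0.1245  0.2268] rpy [-3.1412e+00  2.0000e-04 -1.7549e+00] F [ 1.24 -0.41 -0.26] w -6.067705770145454e-05 q [ 0.14  0.09 -0.34 -0.   -1.14  1.25]
clamp frame x,y -0.0064404134048298665 (rel pad) 0.012685967932313911
tool shift to above pad (z .12): [ 0.01270953 -0.0063946   0.10677078]
turn deg [-0.02127289  0.01097263  0.02785114]
```

Emit:
step_arm(
  targets=[
    [[0.0125,-0.006,0.02],[0,0,0],-1],
    [[0,0,0.03],[0,0,0],-1],
    [[0,0,0.03],[0,0,0],-1],
    [[0,0,0.02],[0,0,0],-1],
    [[0,0,0],[0,0,0],-1],
    [[0,0,0],[0,0,0],-1],
    [[0,0,0],[0,0,0],-1],
    [[0,0,0],[0,0,0],-1],
  ],
)

```text
t: 4.1
eef_pos: [0.5039, -0.1385, 0.128]
ee_rot: [-3.139, 0.001, -1.756]
force: [0.6, -0.4, -0.1]
width: 0.0004
```

```bash
python3 go.py; python3 - <<'E'
from h import *
for n in("side","top"):
    im,d=viewer.grab_frame(n); 
    x0,y0,x1,y1=(160,140,310,262) if n=="side" else (225,145,335,265)
    cv2.imwrite(f"pics/{n}1.png",cv2.cvtColor(cv2.resize(im[y0:y1,x0:x1],None,fx=4.5,fy=4.5,interpolation=cv2.INTER_CUBIC),cv2.COLOR_RGB2BGR))
E
```

```text
t 4.1 pos [ 0.5039 -0.1385  0.128 ] rpy [-3.1391e+00  6.0000e-04 -1.7557e+00] F [ 0.64 -0.44 -0.1 ] w 0.00036247464073574365 q [ 0.11  0.2  -0.46  0.   -0.91  1.28]
clamp frame x,y 0.0006310591753770755 (rel pad) -0.0002465931876719801
tool shift to above pad (z .12): [-0.0002418   0.00065107  0.00797648]
turn deg [-0.14313866  0.03288385 -0.01882065]
```

View pics/side1.png

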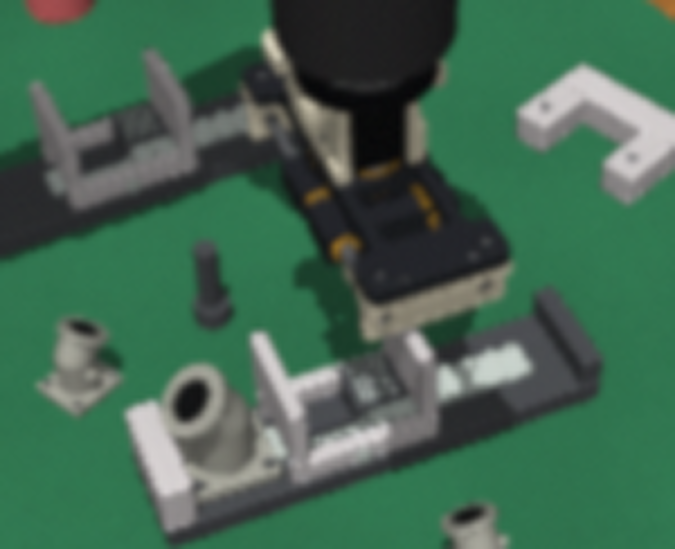

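```bash
python3 - <<'E'
from h import *
e=arm.get_state()["eef_pos"]
for n in("side","top"):
    im,d=viewer.grab_frame(n); 
    x0,y0,x1,y1=(160,100,310,262) if n=="side" else (205,125,345,265)
    S=4; cr=cv2.cvtColor(cv2.resize(im[y0:y1,x0:x1],None,fx=S,fy=S,interpolation=cv2.INTER_CUBIC),cv2.COLOR_RGB2BGR)
    for z,col in((0,(0,0,255)),(.066,(255,0,0))):
        q=(proj(n,np.array(e)+[0,0,z])[0]-[x0,y0]+.5)*S; cv2.circle(cr,tuple(int(v) for v in q),4,col,-1)
    if n=="top": cv2.imwrite("pics/t2.png",cr)
    else: cv2.imwrite("pics/s2.png",cr)
E
```

```text
(no output)
```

View pics/s2.png

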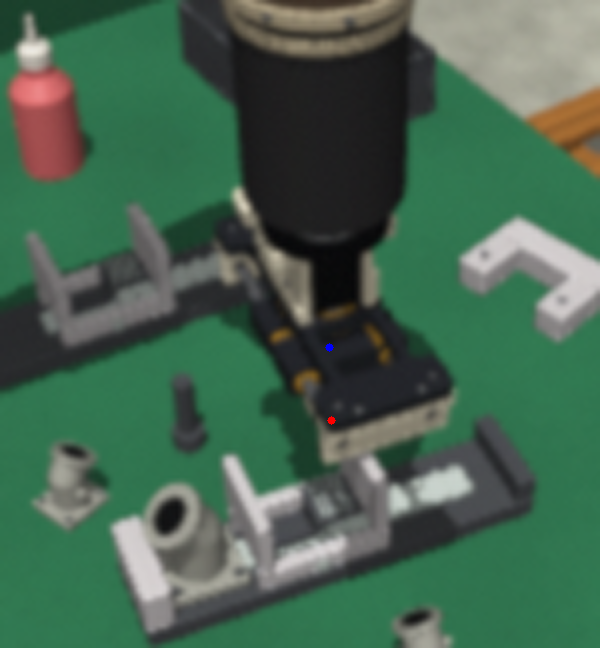

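View pics/t2.png

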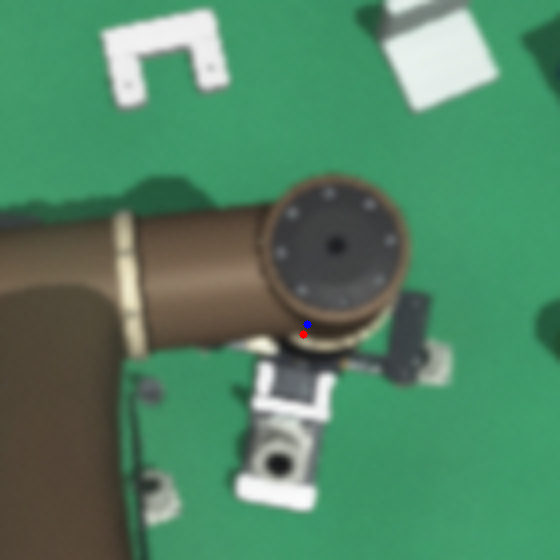

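The body hides the fingertips, but the projected TCP (red dot) sits over the pad. I'm descending to just above it.

Emit:
step_arm(
  targets=[
    [[0,0,0.02],[0,0,0],-1],
    [[0,0,0.02],[0,0,0],-1],
    [[0,0,0.015],[0,0,0],-1],
    [[0,0,0.01],[0,0,0],-1],
    [[0,0,0.005],[0,0,0],-1],
    [[0,0,0],[0,0,0],-1],
    [[0,0,0],[0,0,0],-1],
    [[0,0,0],[0,0,0],-1],
  ],
)

```text
t: 5.1
eef_pos: [0.5035, -0.1386, 0.0573]
ee_rot: [-3.14, 0.0, -1.756]
force: [-0.7, -0.1, -0.7]
width: 0.0004
```

```bash
python3 go.py
```

```text
t 5.1 pos [ 0.5035 -0.1386  0.0573] rpy [-3.1403e+00  3.0000e-04 -1.7560e+00] F [-0.67 -0.08 -0.73] w 0.00043263675010850566 q [ 0.11  0.29 -0.54  0.   -0.74  1.28]
clamp frame x,y 0.000290448961368343 (rel pad) -0.00045298194070975866
tool shift to above pad (z .12): [-0.0004706   0.00021039 -0.06272085]
turn deg [-0.07337869  0.01622849 -0.03293966]
```

Now I'm pressing slowly.

Emit:
step_arm(
  targets=[
    [[0,0,0.003],[0,0,0],-1],
    [[0,0,0.003],[0,0,0],-1],
    [[0,0,0.002],[0,0,0],-1],
    [[0,0,0.002],[0,0,0],-1],
    [[0,0,0.002],[0,0,0],-1],
    [[0,0,0],[0,0,0],-1],
    [[0,0,0],[0,0,0],-1],
    [[0,0,0],[0,0,0],-1],
  ],
)

```text
t: 5.9
eef_pos: [0.507, -0.1391, 0.0468]
ee_rot: [-3.134, 0.0, -1.754]
force: [4.1, -3.5, 10.2]
width: 0.0003
```

```bash
python3 go.py
```

```text
t 5.9 pos [ 0.507  -0.1391  0.0468] rpy [-3.1341e+00  3.0000e-04 -1.7543e+00] F [ 4.11 -3.46 10.23] w 0.00029792336757833264 q [ 0.11  0.3  -0.55  0.   -0.71  1.28]
clamp frame x,y 0.003843838357275746 (rel pad) -0.0002734798573980912
tool shift to above pad (z .12): [-0.00030005  0.00329396 -0.073233  ]
turn deg [-0.43004419  0.01774023  0.06267694]
```

Emit:
step_arm(
  targets=[
    [[0,0,0.002],[0,0,0],-1],
    [[0,0,0.002],[0,0,0],-1],
    [[0,0,0.001],[0,0,0],-1],
    [[0,0,0],[0,0,0],-1],
    [[0,0,0],[0,0,0],-1],
    [[0,0,0],[0,0,0],-1],
    [[0,0,0],[0,0,0],-1],
    [[0,0,0],[0,0,0],-1],
  ],
)

```text
t: 6.7
eef_pos: [0.5099, -0.1395, 0.044]
ee_rot: [-3.129, 0.0, -1.753]
force: [5.2, -4.9, 22.5]
width: 0.0005
```

```bash
python3 go.py
```

```text
t 6.7 pos [ 0.5099 -0.1395  0.044 ] rpy [-3.1286e+00  4.0000e-04 -1.7528e+00] F [ 5.24 -4.89 22.46] w 0.0004523839383452437 q [ 0.11  0.31 -0.55  0.01 -0.7   1.28]
clamp frame x,y 0.006789025638684896 (rel pad) -0.00013729675527016224
tool shift to above pad (z .12): [-0.00018332  0.00579974 -0.07612683]
turn deg [-0.74463952  0.0221637   0.15098989]
```

Emit:
step_arm(
  targets=[
    [[0,0.001,0.001],[0,0,0],-1],
    [[0,0.001,0.001],[0,0,0],-1],
    [[0,0,0],[0,0,0],-1],
    [[0,0,0],[0,0,0],-1],
    [[0,0,0],[0,0,0],-1],
    [[0,0,0],[0,0,0],-1],
    [[0,0,0],[0,0,0],-1],
    [[0,0,0],[0,0,0],-1],
  ],
)

```text
t: 7.5
eef_pos: [0.51, -0.1394, 0.0436]
ee_rot: [-3.125, 0.0, -1.752]
force: [5.0, -6.5, 33.7]
width: 0.0006
```

```bash
python3 go.py
```

```text
t 7.5 pos [ 0.51   -0.1394  0.0436] rpy [-3.1247e+00  4.0000e-04 -1.7517e+00] F [ 5.   -6.55 33.66] w 0.0005518360667847077 q [ 0.11  0.31 -0.55  0.01 -0.69  1.28]
clamp frame x,y 0.006841857621087493 (rel pad) -6.34904804492182e-05
tool shift to above pad (z .12): [-0.00011896  0.00555156 -0.0764561 ]
turn deg [-0.96732748  0.02442561  0.21166452]
```

An extra 2 mm of command added 11 N and only 0.4 mm of motion, so the pad has bottomed. I'll lift clear of it.

Emit:
step_arm(
  targets=[
    [[0,0,-0.004],[0,0,0],-1],
    [[0,0,-0.006],[0,0,0],-1],
    [[0,0,-0.006],[0,0,0],-1],
    [[0,0,0],[0,0,0],-1],
    [[0,0,0],[0,0,0],-1],
    [[0,0,0],[0,0,0],-1],
    [[0,0,0],[0,0,0],-1],
    [[0,0,0],[0,0,0],-1],
  ],
)

```text
t: 8.3
eef_pos: [0.5007, -0.1383, 0.0532]
ee_rot: [3.141, -0.0, -1.756]
force: [1.3, -0.1, 0.3]
width: 0.0005
```

```bash
python3 go.py
```

```text
t 8.3 pos [ 0.5007 -0.1383  0.0532] rpy [ 3.1409e+00 -2.0000e-04 -1.7560e+00] F [ 1.26 -0.13  0.32] w 0.0004619779884325477 q [ 0.11  0.29 -0.55 -0.   -0.74  1.28]
clamp frame x,y -0.002494964637651307 (rel pad) -0.0006238534412627095
tool shift to above pad (z .12): [-0.000611   -0.00244637 -0.06678083]
turn deg [ 0.04136776 -0.01231698 -0.03489011]
```

Emit:
step_arm(
  targets=[
    [[0,-0.005,0],[0,0,0],-1],
    [[0,-0.005,0],[0,0,0],-1],
    [[0,-0.004,0],[0,0,0],-1],
    [[0,-0.006,0],[0,0,0],-1],
    [[0,-0.008,0],[0,0,0],-1],
    [[0,-0.008,0],[0,0,0],-1],
    [[0,-0.008,0],[0,0,0],-1],
    [[0,-0.008,0],[0,0,0],-1],
  ],
)

```text
t: 9.1
eef_pos: [0.5525, -0.1481, 0.0533]
ee_rot: [3.141, -0.0, -1.756]
force: [-3.2, -0.2, -0.1]
width: 0.0003
```

```bash
python3 go.py;  python3 - <<'E'
from h import *
n="side"
im,d=viewer.grab_frame(n); 
x0,y0,x1,y1=(160,140,310,262)
cv2.imwrite(f"pics/{n}3.png",cv2.cvtColor(cv2.resize(im[y0:y1,x0:x1],None,fx=4.5,fy=4.5,interpolation=cv2.INTER_CUBIC),cv2.COLOR_RGB2BGR))
E
```

```text
t 9.1 pos [ 0.5525 -0.1481  0.0533] rpy [ 3.1409e+00 -2.0000e-04 -1.7563e+00] F [-3.17 -0.17 -0.1 ] w 0.00025444776558545087 q [ 0.08  0.36 -0.43  0.   -0.78  1.31]
clamp frame x,y 0.050220197857615764 (rel pad) -0.0007715328419500636
tool shift to above pad (z .12): [-0.00071541  0.05026626 -0.06667622]
turn deg [ 0.03902297 -0.01112002 -0.0492411 ]
```

View pics/side3.png

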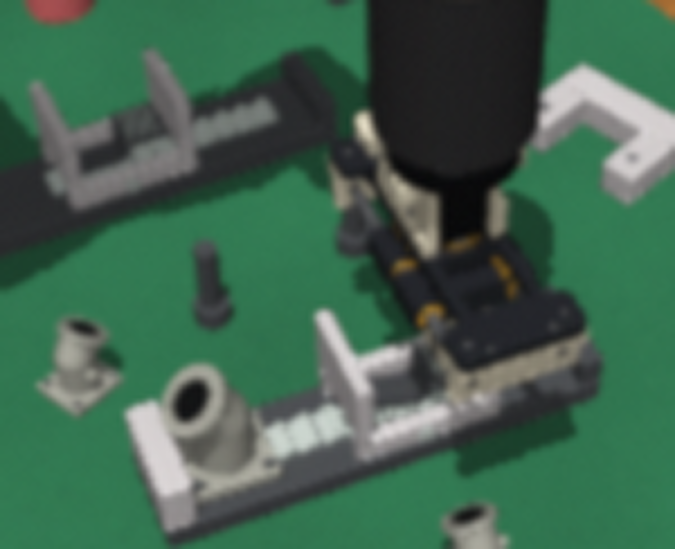

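The jaw is sliding back at about 3 N and the casting hasn't moved. Pushing on to the stop.

Emit:
step_arm(
  targets=[
    [[0,-0.008,0],[0,0,0],-1],
    [[0,-0.008,0],[0,0,0],-1],
    [[0,-0.008,0],[0,0,0],-1],
    [[0,-0.008,0],[0,0,0],-1],
    [[0,-0.008,0],[0,0,0],-1],
    [[0,-0.006,0],[0,0,0],-1],
    [[0,-0.004,0],[0,0,0],-1],
    [[0,-0.003,0],[0,0,0],-1],
  ],
)

```text
t: 9.95
eef_pos: [0.6045, -0.1577, 0.0534]
ee_rot: [3.141, -0.0, -1.756]
force: [-3.5, 0.6, -2.0]
width: 0.0001
```

Emit:
step_arm(
  targets=[
    [[0,-0.002,0],[0,0,0],-1],
    [[0,-0.002,0],[0,0,0],-1],
    [[0,-0.001,0],[0,0,0],-1],
    [[0,0,0],[0,0,0],-1],
    [[0,0,0],[0,0,0],-1],
    [[0,0,0],[0,0,0],-1],
    [[0,0,0],[0,0,0],-1],
    [[0,0,0],[0,0,0],-1],
  ],
)

```text
t: 10.75
eef_pos: [0.6063, -0.1581, 0.0535]
ee_rot: [3.137, -0.0, -1.756]
force: [-11.8, 3.7, 4.5]
width: 0.0006
```

```bash
python3 go.py
```

```text
t 10.75 pos [ 0.6063 -0.1581  0.0535] rpy [ 3.1371e+00 -1.0000e-04 -1.7564e+00] F [-11.79   3.66   4.54] w 0.0006256031517845376 q [ 0.06  0.44 -0.3  -0.   -0.84  1.33]
clamp frame x,y 0.10494640873693048 (rel pad) -0.0007323886623455296
tool shift to above pad (z .12): [-0.00061372  0.10524819 -0.06605615]
turn deg [ 0.26021168 -0.00838509 -0.05940671]
```

At the stop: 12 N and no further motion. I'll back off and lift.

Emit:
step_arm(
  targets=[
    [[0,0.004,0],[0,0,0],-1],
    [[0,0.006,0],[0,0,0],-1],
    [[0,0.006,0],[0,0,0],-1],
    [[0,0,-0.02],[0,0,0],-1],
    [[0,0,-0.04],[0,0,0],-1],
    [[0,0,-0.04],[0,0,0],-1],
    [[0,0,-0.04],[0,0,0],-1],
    [[0,0,-0.03],[0,0,0],-1],
  ],
)

```text
t: 11.55
eef_pos: [0.5941, -0.1557, 0.227]
ee_rot: [-3.137, 0.0, -1.756]
force: [0.9, -0.2, -1.2]
width: 0.0008
```

Emit:
step_arm(
  targets=[
    [[-0.04,0,0],[0,0,0],-1],
    [[-0.04,0,0],[0,0,0],-1],
    [[-0.04,0,0],[0,0,0],-1],
    [[-0.04,0,0],[0,0,0],-1],
    [[-0.04,0,0],[0,0,0],-1],
    [[-0.04,0,0],[0,0,0],-1],
    [[-0.02,0,0],[0,0,0],-1],
    [[0,0,0],[0,0,0],-1],
  ],
)

```text
t: 12.35
eef_pos: [0.6416, 0.1026, 0.2234]
ee_rot: [-3.141, 0.0, -1.753]
force: [0.5, -0.7, -0.6]
width: 0.0004
```

```bash
python3 go.py; python3 - <<'E'
from h import *
p=np.load("fit.npy"); c,sn=np.cos(p[2]),np.sin(p[2])
for n in("side","top"):
    im,d=viewer.grab_frame(n); cv2.imwrite(f"pics/{n}5.png",cv2.cvtColor(im,cv2.COLOR_RGB2BGR))
    x0,y0,x1,y1=(160,140,310,262)
    if n=="side": cv2.imwrite("pics/side5z.png",cv2.cvtColor(cv2.resize(im[y0:y1,x0:x1],None,fx=5,fy=5,interpolation=cv2.INTER_CUBIC),cv2.COLOR_RGB2BGR))
    for nm,dd in(("before",np.load(n+"0.npy")),("now",d)):
        W=cloud(n,dd).reshape(-1,3); W=W[np.isfinite(W).all(1)]; q=W[:,:2]-p[:2]; x=c*q[:,0]+sn*q[:,1]; y=-sn*q[:,0]+c*q[:,1]
        m=(abs(y)<.03)&(abs(x)<.15)&(W[:,2]>.078)&(W[:,2]<.092)
        pl=m&(x>-.058); k=m&(x<-.058)
        print(n,nm,"plate tops x hist",[(round(b,3),int(h)) for h,b in zip(*np.histogram(x[pl],np.arange(-.06,.15,.01))) if h],"casting top",np.round([x[k].mean(),y[k].mean()],4),k.sum())
        z=W[:,2]; t=p[3]+(.098 if nm=="now" else 0); mm=(abs(x-t)<.012)&(abs(y)<.012)&(z<.06); print("  pad z",np.median(z[mm]),mm.sum())
E
```

```text
t 12.35 pos [0.6416 0.1026 0.2234] rpy [-3.1410e+00  4.0000e-04 -1.7532e+00] F [ 0.48 -0.69 -0.57] w 0.0003590962345653262 q [ 0.46  0.32 -0.05  0.   -1.2   0.93]
clamp frame x,y 0.09182526217369177 (rel pad) 0.2620107503129249
tool shift to above pad (z .12): [0.26184604 0.09247346 0.10322269]
turn deg [-0.0322893   0.02376793  0.12905589]
side before plate tops x hist [(np.float64(-0.06), 30), (np.float64(0.02), 60), (np.float64(0.03), 9)] casting top [-0.0949 -0.0015] 179
  pad z 0.050178521073049764 93
side now plate tops x hist [(np.float64(0.03), 55), (np.float64(0.04), 17), (np.float64(0.11), 28), (np.float64(0.12), 44)] casting top [-0.1075 -0.0011] 137
  pad z 0.04385536508508325 68
top before plate tops x hist [(np.float64(-0.06), 18), (np.float64(0.02), 36), (np.float64(0.03), 5)] casting top [-0.0939 -0.0013] 98
  pad z 0.04945481050565248 40
top now plate tops x hist [(np.float64(0.03), 32), (np.float64(0.04), 11), (np.float64(0.11), 9), (np.float64(0.12), 30)] casting top [-0.1054 -0.0003] 75
  pad z 0.04210783612113611 38
```

View pics/side5z.png

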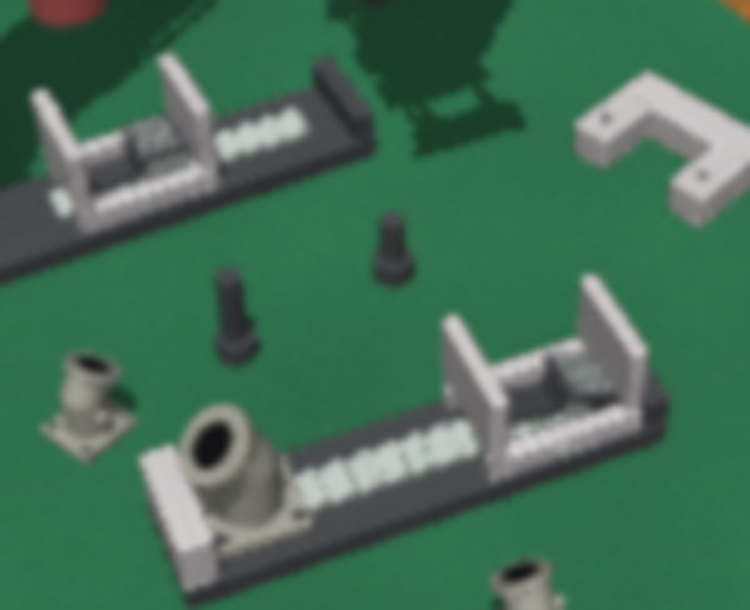

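View pics/top5.png

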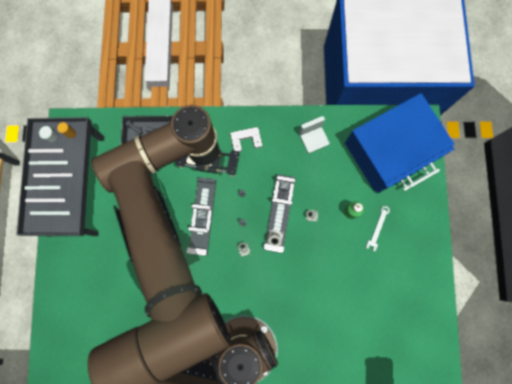

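```bash
python3 - <<'E'
from h import *
p=np.load("fit.npy"); c,sn=np.cos(p[2]),np.sin(p[2])
for n in("side","top"):
    im,d=viewer.grab_frame(n)
    if n=="side": print("casting image diff",abs(im[215:250,180:215].astype(int)-np.load(n+"0im.npy")[215:250,180:215]).mean())
    for nm,dd in(("before",np.load(n+"0.npy")),("now",d)):
        W=cloud(n,dd).reshape(-1,3); W=W[np.isfinite(W).all(1)]; q=W[:,:2]-p[:2]; x=c*q[:,0]+sn*q[:,1]; y=-sn*q[:,0]+c*q[:,1]; z=W[:,2]
        k=(abs(y)<.03)&(x<-.075)&(x>-.15)&(z>.065)&(z<.1)
        a,b=(.015,.045) if nm=="before" else (.1,.145)
        t=(abs(y)<.03)&(x>a)&(x<b)&(z>.078)&(z<.092)
        print(n,nm,"casting",np.round([x[k].mean(),y[k].mean()],4),k.sum(),"tab top x",np.round(np.median(x[t]),4))
print(arm.get_state()["qd"])
E
```

```text
casting image diff 3.323265306122449
side before casting [-0.1058 -0.0027] 251 tab top x 0.025
side now casting [-0.1057 -0.0027] 249 tab top x 0.1214
top before casting [-0.1064 -0.0007] 134 tab top x 0.0258
top now casting [-0.1065 -0.0007] 131 tab top x 0.1223
[-0.00806608 -0.00357453 -0.0015788  -0.00185187 -0.00267264 -0.00262858]
```

The jaw moved 96.5 mm, the pad is about 7 mm lower than at the start, and the casting hasn't moved. Handing in.

```bash
python3 -c "
from station import ticket
print(ticket.job_done())"
```

```text
the job is handed in; nothing more can be done
None
```

I opened the right-hand clamp, the one holding the grey casting, and handed the job in at about 12.5 s. The hand-in gives no verdict, so these are my own last checks.

- **Release:** I pressed the pad with the shut fingertips until it stopped giving, at about 34 N. The depth readings show it 6–7 mm lower than at the start, and it stayed down. While pressing, the tip slid about 7 mm along the pad towards the push tab, with no visible effect.
- **Sliding jaw:** I pushed it back on the tab at about 3–4 N until it stopped dead at 12 N. Both cameras show it moved about 96.5 mm, which fits the end stop given the few mm of play at the start.
- **Casting:** its measured position changed by no more than 0.1 mm in either view.
- **Everything else:** in the last pictures the spare clamp, bolts, bottles, nest half and spanner look unmoved. I compared these by eye only and did not measure them.
- **Arm:** it is parked clear at a height of 0.22 m.

My first casting check seemed to show a 12 mm shift. That was an error in the check, which had counted part of the jaw plate as casting; the repeat without it gave the figure above.

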